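# Back the tube carousel up one notch

## Robot

A 7-joint arm with a two-finger parallel gripper is mounted at the origin on the work surface. World frame = base frame: x ahead of the robot, y to its left, z up, the work surface at z = 0. Lengths are in m, angles in rad, forces in N, time in s.
With the tool pointing down it reaches from about 0.425 to 0.95 m from the base axis. Payload 16.7 kg.
Tool frame: the origin (TCP) lies on the centre line of the jaws, within the pads' length; the fingertips stand 8 mm ahead of it and the grasp point (between the pads) lies 11 mm behind it; z points along the fingers, y is the line along which they close (so a half turn about z gives the same grasp; the last joint's range is limited). The gripper opens to 94 mm and grips with 3 to 60 N. Pads are 16 mm wide; open, the fingers measure 119 mm over their backs; the gripper's body (75 mm by 177 mm) begins 78 mm behind the grasp point.
Start: joints at [0.958, 0.426, 0.074, 1.606, -0.034, 1.111, -0.067], TCP at [0.302, -0.604, 0.213] pointing down, gripper open.
Joint ranges: [-2.85, 2.85], [-0.5, 2.14], [-1.23, 1.37], [0.21, 2.46], [-1.02, 4.16], [0.16, 2.05], [-2.73, 2.73]. Speed limits (rad/s): [1.89, 1.89, 2.39, 2.39, 3.01, 3.01, 3.01].

## Interface

Orientations are given as a 3x3 rotation matrix whose columns are the frame's x, y, z axes.
In Python, from rig import env gives the robot as it stands.
- The arm moves only by the tool send_rows, never from a script. Its argument "series" is a list that holds one entry, the list of rows, each a list of 5 numbers: the finger opening in m, from 0 to 0.094, then the shift along the tool's x, y, z in m, then the turn about the tool's z in degrees. A call has 1 to 20 rows; each row shifts and turns the commanded pose from where the row before left it, along the tool's axes as they then stand; what a row does not reach is not made up. A row lasts 1/8 s, in which the tool goes at most 62.5 mm and 10.7 degrees, less where a joint would pass 70% of its speed; a pose out of reach is approached as far as the arm can. A call is refused whole if a number of a shift passes 0.0625 or a number of a turn 10.7, either way. A call with a gripper value outside its range is refused whole. The fingers move at their own pace and stop on an object; "grip_force" is the grip in N (left out, the last holds). Time passes only in rows, so rows that do not move let the fingers close. It gives the time, the measured TCP pose, the force, the opening and the grip force at its end, in the units of the state.
- env.sense(): the state, without advancing time (a new reading comes with each control period).
- env.get_image(name): name is "side" or "top"; returns (picture, depth): 420x560x3 uint8, blue, green, red; 420x560 float32, m along the optical axis (not along the pixel's ray), 0 where there is no reading.
- env.calibration(name): a dict with "fx", "fy", "cx", "cy" (pixels), "rvec" (rotation vector, rad) and "tvec" (3), from world to camera coordinates, as OpenCV has them. Camera axes: x right, y down, z forward; pixel columns grow to the right and rows downward; lengths in m; the calibration is good to about 2 mm. A picture is of the moment at which its call begins. calibration takes no time and is no camera call.
- env.sign_off(): hands the job in; it is judged then, once.
Trained networks look in the newest picture that a camera, given by its name, has taken for a name from the list of things; names that differ only in an ending like _2 or _b are one class to them, and where a whole thing is asked for, a point or a joint stands for the part that bears it (a point fixed in the world has none). Each returns a list of dicts, best first, with "confidence" (0 to 1); they miss things now and then, are a little off and sometimes report something else, mostly with a low value. They report only what shows in the picture. A call takes as long as a camera call.
- env.regions_of(camera, target): "region" (420x560 bool, what is visible of it) and "box" ([left, top, right, bottom] in pixels, round what is visible of it).
The state is a dict: "time_s": time; "joints": joint angles; "joint_velocities": joint speeds; "effort": joint torques, N m; "eef_pos": TCP position; "ee_rot": TCP orientation; "ft_force": force on the tool from outside, world axes, zero at the start; "ft_torque": the same for the moment, N m; "finger_gap": opening from 0.0 (shut) to 1.0 (fully open); "grasp_force": force on a finger pad.
Only numpy, scipy, OpenCV 4.12 (cv2) and the standard library are available. Lean on these libraries where they do the work, as an engineer would, in place of code of your own. Each camera call takes 0.05 s, during which the arm holds its last target. There are 200 camera calls.

## Task

The sample carousel has fed one place too far, and the purple-capped tube has gone past the reader. With a closed fingertip lift the red ratchet pawl by its lip and tip it right over so it stays back, push the wheel backward one notch (clockwise seen from above, 36 degrees) by one of its blue pegs so the purple-capped tube faces the middle of the reader, then tip the pawl forward again so its nose drops fully into the notch. Pick nothing up, do not touch the tubes, and leave everything else where it stands.

Things in the scene. Friction and masses are not known exactly. Their poses are not given: they have to be found in the camera images.
- carousel: fixed white unit; origin on the wheel's vertical axis at the table surface (z = 0); +x from the axis to the reader, +y to the pawl's side, z up. Deck 20 mm high, x -130..175, y -130..150 mm. Wheel 216 mm across, top face 48 mm up, ten ratchet teeth 9 mm high on its rim (radius 90..108 mm, steep faces facing clockwise, flat 18 degree notches between)
- reader (a point): middle of the top of the grey reader on the deck, 100 mm above the table, at carousel x 148, y 0 mm; reader 30 x 60 mm (y -30..30), a yellow line along the middle of its top
- wheel (a joint): turn of the wheel, rad, growing backward (clockwise from above); 0 = pawl nose mid-notch; starts within 0.06 of 0; one notch = 0.628. Pawl down: cannot turn back beyond about 0.13 of play; forward, teeth click under it. Friction (0.1 N m) holds it where left. The nose drops fully in if the wheel is within about 0.12 of mid-notch
- pawl (a joint): tilt of the red pawl about its level pivot, rad: 0 = down, arm level, nose in a notch; grows as the nose lifts; stop at 1.7. Only its weight (60 g) moves it: let go below about 1.3 it falls into the wheel, above about 1.45 it falls back on the stop and stays
- pawl_pivot (a point): on the pawl's pivot axis (along carousel y), mid-width of the pawl: carousel x 49, y 100, z 72 mm. The arm, 14 mm wide, 8 mm thick, runs 52 mm from here to carousel -x when down. The pivot's bracket stands beside it at y 118..134, x 34..64 mm, 74 mm high
- pawl_lip (a point): middle of the top edge of the pawl's lip, an almost upright tab 28 mm wide, 6 mm thick, at the arm's free end; when down, 55 mm from the pivot to carousel -x and 52 mm above it. Moves with the pawl. To lift: fingertip on its outer face (20 mm above pivot height), then follow an arc up and over about the pivot; a level push jams by friction. Back: push its edge from behind in the same arc
- push_peg (a point): centre of the top of one of five equal upright blue pegs in the wheel, 10 mm thick, 48 to 100 mm above the table, 74 mm from the axis, 72 degrees apart. At wheel 0 this one is at carousel x 0, y -74 mm, opposite the pawl; backward it moves to carousel -x at first. Turns with the wheel
- tubes: lift-out insert on the wheel with eight capped tubes (one purple cap, others pink or orange), 15 mm thick, on a circle of 44 mm radius about the axis, tops 115 mm above the table; not to be touched. Turns with the wheel. Origin on the wheel's axis
- stopper: loose purple rubber stopper, 18 mm wide and high, standing on the carousel's deck near a corner; bystander (origin: centre of its underside)
- vial: small capped amber vial, 18 x 40 mm, standing on the deck near the reader; bystander (origin: centre of its underside)
- rack_white: white tube rack, 120 x 90 mm, with pink-capped tubes to 107 mm high; bystander (origin: centre of its underside)
- rack_red: red tube rack, 120 x 90 mm, with purple and orange caps to 107 mm high; bystander (origin: centre of its underside)
- bottle: amber bottle, 64 x 150 mm; bystander (origin: centre of its underside)
- jar: white jar with blue cap, 64 x 70 mm; bystander (origin: centre of its underside)
- beaker: clear open beaker, 70 x 90 mm; bystander (origin: centre of its underside)

How it is judged:
By the outcome, as a careful person would: the job done as asked, in the order asked, and still so for the second after the job is handed in, with the robot touching nothing.
It also fails if it takes over 61 s, if anything falls off the work surface, if the arm or the gripper's body presses on something with over 40 N, if the wrist force passes 120 N, or if a joint passes its speed limit or range.

## Working session

There is one attempt and no reset: what is moved stays moved. The work goes in short steps, Python scripts to look and compute and a tool call to move; the robot and the scene stay as the last step left them, time stands still between calls to the robot, and variables do not carry over. Pictures are saved under pics/ and viewed, at most 10 in all, crops included, and the job is handed in when it is done.

Besides the shell and the picture viewer there is one more tool, called after "Emit:" as a command line: name --argument value ..., lists and objects as JSON in quotes. send_rows: Moves the arm, as the interface text tells. Its arguments: {"type":"object","properties":{"series":{"type":"array"},"grip_force":{"type":"number"}},"required":["series"]}

```bash
mkdir -p pics; ls
cat > h.py <<'E'
import numpy as np, cv2
from rig import env
def cam(n):
    c=env.calibration(n); K=np.array([[c['fx'],0,c['cx']],[0,c['fy'],c['cy']],[0,0,1.]])
    R=cv2.Rodrigues(np.array(c['rvec'],float))[0]; return K,R,np.array(c['tvec'],float).ravel()
def cloud(n,d):
    K,R,t=cam(n); v,u=np.mgrid[:d.shape[0],:d.shape[1]]
    P=np.stack([(u-K[0,2])/K[0,0]*d,(v-K[1,2])/K[1,1]*d,d],-1)
    return (P-t)@R
def proj(n,P):
    K,R,t=cam(n); p=(np.atleast_2d(P)@R.T+t)@K.T; return p[:,:2]/p[:,2:]
E
python3 - <<'E'
from h import *
s=env.sense(); print(s['time_s'],s['eef_pos'],np.round(s['ee_rot'],3).tolist(),s['finger_gap'],s['ft_force'])
for n in('top','side'):
    im,d=env.get_image(n); cv2.imwrite(f'pics/{n}0.png',im); np.save(n+'0.npy',d)
    K,R,t=cam(n); print(n,K[0,0],-R.T@t,R[2])
    P=cloud(n,d)
    for k in('carousel','pawl','push_peg','reader','tubes','stopper','vial','rack_white','bottle','jar'):
        for r in env.regions_of(n,k)[:3]:
            m=r['region']&(d>0); print(k,round(r['confidence'],2),r['box'],np.round(np.median(P[m],0),3) if m.any() else None)
E
```

```text
pics
0.0 [ 0.30176096 -0.60334516  0.2128112 ] [[0.894, 0.447, -0.001], [0.447, -0.894, 0.001], [-0.0, -0.001, -1.0]] 1.0000550918574032 [-0.0289215  -0.17553062 -0.11808782]
top 453.67237139314256 [ 0.38674506 -0.00860818  1.30996737] [ 0.12405676  0.00435945 -0.99226555]
carousel 0.76 [208.4, 124.9, 336.6, 247.1] [0.595 0.032 0.031]
pawl 0.49 [235.6, 178.0, 249.6, 199.0] [0.572 0.116 0.077]
push_peg 0.92 [241.7, 150.9, 314.2, 225.8] [0.584 0.012 0.051]
push_peg 0.35 [256.7, 164.8, 297.0, 208.1] [0.584 0.015 0.054]
reader 0.6 [209.0, 122.8, 333.9, 246.2] [0.594 0.032 0.044]
tubes 0.68 [256.2, 164.1, 295.5, 209.4] [0.583 0.018 0.054]
tubes 0.52 [421.5, 227.2, 459.7, 255.4] [ 0.439 -0.445  0.051]
rack_white 0.86 [430.6, 164.1, 470.7, 208.7] [ 0.59  -0.457  0.031]
bottle 0.95 [114.0, 153.3, 148.0, 184.1] [0.63  0.403 0.101]
jar 0.71 [125.5, 278.8, 153.9, 303.6] [0.293 0.382 0.069]
side 487.3717962103685 [-0.23276517  1.05665609  0.9874382 ] [ 0.49857277 -0.66095162 -0.56086376]
carousel 0.75 [209.3, 190.7, 320.6, 263.1] [0.572 0.073 0.04 ]
carousel 0.57 [184.1, 291.1, 238.1, 346.3] [0.438 0.477 0.041]
pawl 0.5 [246.9, 217.1, 262.6, 236.5] [0.555 0.118 0.078]
push_peg 0.85 [241.1, 194.0, 302.0, 240.1] [0.565 0.034 0.053]
reader 0.71 [204.2, 192.2, 317.9, 262.0] [0.573 0.074 0.039]
tubes 0.59 [255.8, 190.8, 287.1, 229.0] [0.58  0.022 0.079]
tubes 0.19 [325.3, 144.3, 359.2, 178.2] [ 0.579 -0.446  0.037]
stopper 0.48 [242.4, 213.6, 267.8, 234.4] [0.568 0.12  0.078]
vial 0.59 [239.3, 188.2, 244.2, 201.1] [ 0.769 -0.039  0.042]
vial 0.38 [184.4, 285.0, 236.4, 347.0] [0.439 0.476 0.04 ]
rack_white 0.87 [325.9, 144.1, 357.7, 178.7] [ 0.579 -0.447  0.04 ]
bottle 0.75 [155.6, 244.8, 181.9, 293.6] [0.624 0.431 0.082]
bottle 0.36 [240.7, 196.0, 302.6, 238.6] [0.564 0.037 0.053]
jar 0.59 [258.7, 313.5, 283.1, 346.9] [0.284 0.407 0.059]
```

Run:
```python
import cv2,numpy as np
a=cv2.imread('pics/top0.png')[115:255,195:345];b=cv2.imread('pics/side0.png')[175:275,195:335]
cv2.imwrite('pics/ct.png',cv2.resize(a,None,fx=4,fy=4,interpolation=2));cv2.imwrite('pics/cs.png',cv2.resize(b,None,fx=5,fy=5,interpolation=2))
```

```text
(no output)
```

View pics/ct.png

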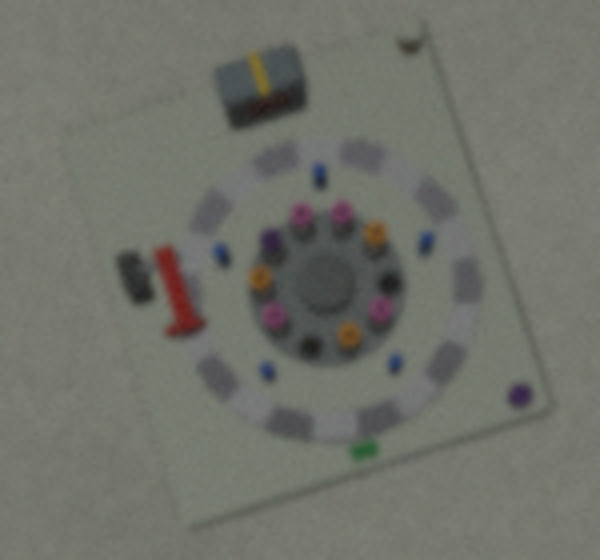

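View pics/cs.png

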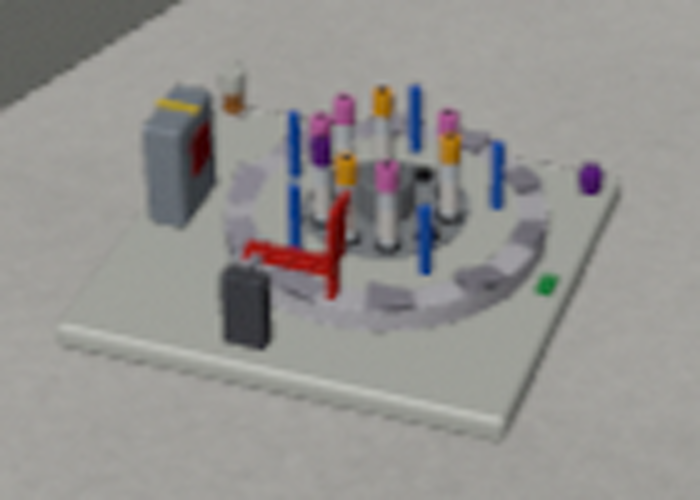

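The top view shows the reader at crop (260,85), the red pawl at (180,290) with its lip at (185,328), and the purple tube at (270,238). It also shows blue pegs at (320,175), (427,243), (395,363), (267,371) and (222,255). The side view agrees. Next I'll fit the carousel pose and the wheel angle.

```bash
cat > fit.py <<'E'
from h import *
from scipy.optimize import least_squares
def W(p,q):
    c,s=np.cos(p[2]),np.sin(p[2]); q=np.atleast_2d(q)
    return np.c_[p[0]+c*q[:,0]-s*q[:,1],p[1]+s*q[:,0]+c*q[:,1],q[:,2]]
def blue(im):
    h=cv2.cvtColor(im,cv2.COLOR_BGR2HSV); m=cv2.inRange(h,(105,130,50),(122,255,255)).astype(np.uint8)
    n,_,st,ce=cv2.connectedComponentsWithStats(m); return [(ce[i],st[i]) for i in range(1,n) if st[i,4]>=6]
def pegs(w):
    a=np.radians(-90+72*np.arange(5))-w; return .074*np.c_[np.cos(a),np.sin(a)]
E
python3 - <<'E'
from fit import *
ot=np.array([195,115]);os_=np.array([195,175])
C=lambda x,y,z:(x/1e3,y/1e3,z/1e3)
tq=[C(-130,-130,20),C(-130,150,20),C(175,150,20),C(175,-130,20)]
tp=np.array([(551,408),(190,528),(62,130),(425,25)])/4+ot
sq=[C(-130,150,20),C(175,150,20),C(-130,-130,20)]
sp=np.array([(503,435),(62,330),(618,185)])/5+os_
def res(p): return np.r_[(proj('top',W(p,tq))-tp).ravel(),(proj('side',W(p,sq))-sp).ravel()]
r=least_squares(res,[.59,.02,.28]); p=r.x; print(p,np.degrees(p[2]),np.round(r.fun,1))
for n in('top','side'):
    im=cv2.imread(f'pics/{n}0.png'); d=np.load(n+'0.npy'); P=cloud(n,d)
    B=[b for b in blue(im) if 200<b[0][0]<345 and 120<b[0][1]<270]
    def f(w):
        q=pegs(w[0]); o=[]
        for c,_ in B:
            e=[proj(n,W(p,[(*x,.074)]))[0]-c for x in q]; o+=list(min(e,key=np.linalg.norm))
        return np.array(o)
    k=least_squares(f,[0.]);print(n,'wheel',k.x,np.round(k.fun,1),[tuple(b[1][:5]) for b in B])
    # reader & pawl top clouds in carousel frame
    c,s=np.cos(p[2]),np.sin(p[2]); L=(P-[p[0],p[1],0])@np.array([[c,-s,0],[s,c,0],[0,0,1]])
    h=cv2.cvtColor(im,cv2.COLOR_BGR2HSV)
    red=((h[...,0]<8)|(h[...,0]>172))&(h[...,1]>150)&(abs(L[...,1]-.1)<.04)&(abs(L[...,0])<.08)&(L[...,2]>.06)
    yel=cv2.inRange(h,(18,120,80),(35,255,255)).astype(bool)&(abs(L[...,0]-.148)<.04)
    blk=np.abs(L[...,2]-.1)<.004; blk&=(abs(L[...,0]-.148)<.03)&(abs(L[...,1])<.05)
    for nm,m in(('red',red),('yel',yel),('rdtop',blk)):
        if m.any(): print(nm,m.sum(),np.round(L[m].mean(0),4),np.round(L[m].min(0),3),np.round(L[m].max(0),3))
    hi=red&(L[...,2]>.105)
    if hi.any(): print('lip',hi.sum(),np.round(np.median(L[hi],0),4))
    dk=(abs(L[...,2]-.020)<.006)&(L[...,1]>.11); print('deckz',np.median(L[dk][:,2]))
    for nm,pt in(('lip',(-.006,.1,.124)),('pivot',(.049,.1,.072)),('rd',(.148,0,.1))): print(nm,proj(n,W(p,[pt]))[0].round(1))
E
```

```text
[0.58371247 0.01377549 0.31082365] 17.808883079915947 [ 1.2  1.1 -2.4  1.2 -1.1  0.4 -0.4 -1.9  0.7 -2.3 -1.5 -1.4  1.8 -1.6]
top wheel [0.] [] []
red 64 [0.0259 0.0996 0.0845] [-0.007  0.093  0.072] [0.056 0.105 0.128]
yel 20 [0.1478 0.0011 0.1021] [ 0.135 -0.002  0.098] [0.162 0.004 0.107]
rdtop 205 [0.1484 0.0013 0.1004] [ 0.134 -0.028  0.096] [0.164 0.031 0.104]
lip 10 [-0.0046  0.0982  0.1256]
deckz 0.01981051148782159
lip [240.6 196.6]
pivot [236.6 180.3]
rd [259.9 133.6]
side wheel [-0.06195311] [1.3 0.7 1.1 0.4 1.  0.5 1.  1.4 0.9 0.7] [(np.int32(277), np.int32(192), np.int32(2), np.int32(13), np.int32(25)), (np.int32(253), np.int32(198), np.int32(2), np.int32(12), np.int32(24)), (np.int32(293), np.int32(204), np.int32(3), np.int32(13), np.int32(21)), (np.int32(253), np.int32(212), np.int32(2), np.int32(12), np.int32(24)), (np.int32(278), np.int32(216), np.int32(4), np.int32(14), np.int32(32))]
red 106 [0.0147 0.1045 0.0871] [-0.007  0.089  0.061] [0.061 0.115 0.128]
yel 12 [0.1499 0.0017 0.1027] [ 0.139 -0.005  0.1  ] [0.162 0.007 0.105]
rdtop 81 [0.1508 0.0061 0.1008] [ 0.136 -0.028  0.096] [0.169 0.035 0.104]
lip 20 [-0.0031  0.1043  0.1175]
deckz 0.018666655076081864
lip [263.3 215.2]
pivot [247.5 225.4]
rd [231.1 196.3]
```

Run:
```python
from fit import *
p0=np.array([.5837,.0138,.311])
def loc(P,p):
    c,s=np.cos(p[2]),np.sin(p[2]); return (P-[p[0],p[1],0])@np.array([[c,-s,0],[s,c,0],[0,0,1]])
obs={}
for n in('top','side'):
    im=cv2.imread(f'pics/{n}0.png'); P=cloud(n,np.load(n+'0.npy')); L=loc(P,p0)
    m=(L[...,2]>.013)&(L[...,2]<.028)&(abs(L[...,0])<.25)&(abs(L[...,1])<.25)
    m=cv2.morphologyEx(m.astype(np.uint8),cv2.MORPH_OPEN,np.ones((3,3))).astype(bool)
    x,y=L[m][:,0],L[m][:,1]
    # deck edges by robust quantile per strip
    for ax,o,nm in((x,y,'x'),(y,x,'y')):
        for sg in(-1,1):
            e=[];c=[]
            for a in np.arange(-.1,.11,.02):
                k=abs(o-a)<.01
                if k.sum()>5: e.append((ax[k]*sg).max()*sg); c.append(a)
            if len(c)>3: f=np.polyfit(c,e,1); print(n,nm,sg,'edge %.4f slope %.4f'%(f[1],f[0]),len(c))
    h=cv2.cvtColor(im,cv2.COLOR_BGR2HSV); m=cv2.inRange(h,(103,90,30),(125,255,255))
    k,_,st,ce=cv2.connectedComponentsWithStats(m)
    obs[n]=[ce[i] for i in range(1,k) if st[i,4]>=4 and 200<ce[i][0]<345 and 120<ce[i][1]<270]
    print(n,[(*c.round(1),) for c in obs[n]])
rd={'top':None}
def f(v):
    o=[]
    for i,n in enumerate(('top','side')):
        for c in obs[n]:
            e=[proj(n,W(v[:3],[(*x,.074)]))[0]-c for x in pegs(v[3])]; b=min(e,key=np.linalg.norm); o+=list(b*(np.linalg.norm(b)<6))
    return np.array(o)
v=least_squares(f,[*p0,-.05],x_scale=[.01,.01,.05,.05]);print(v.x,v.fun.round(1))
```

```text
top x -1 edge -0.1281 slope -0.0066 11
top x 1 edge 0.1647 slope -0.0033 11
top y -1 edge -0.1292 slope 0.0098 11
top y 1 edge 0.1499 slope 0.0070 11
top [(np.float64(274.5), np.float64(158.0)), (np.float64(301.4), np.float64(174.8)), (np.float64(249.6), np.float64(177.8)), (np.float64(293.5), np.float64(205.0)), (np.float64(261.4), np.float64(207.2))]
side x -1 edge -0.1253 slope -0.0045 11
side x 1 edge 0.1642 slope 0.1101 11
side y -1 edge 0.0296 slope 1.1190 11
side y 1 edge 0.1537 slope 0.0081 11
side [(np.float64(277.5), np.float64(198.3)), (np.float64(253.5), np.float64(203.7)), (np.float64(294.0), np.float64(209.5)), (np.float64(253.5), np.float64(217.5)), (np.float64(279.4), np.float64(221.9))]
[0.58826509 0.01411173 1.0490485  0.67164798] [ 0.2  0.1 -0.2 -0.2  0.8 -0.  -0.1 -0.1  0.3 -0.4  0.   0.3 -0.1 -0.2
 -0.1  0.3 -0.1  1.   0.   0.8]
```

Emit:
send_rows --series '[[[0, 0, 0, 0, 8.3], [0, 0.03, -0.0425, 0, 0], [0, 0.03, -0.0425, 0, 0], [0, 0.03, -0.0425, 0, 0], [0, 0.03, -0.0425, 0, 0], [0, 0.03, -0.0425, 0, 0], [0, 0.03, -0.0425, 0, 0], [0, 0.03, -0.0425, 0, 0], [0, 0.03, -0.0425, 0, 0], [0, 0.03, -0.0425, 0, 0], [0, 0.03, -0.0425, 0, 0], [0, 0.03, -0.0425, 0, 0], [0, 0.03, -0.0425, 0, 0], [0, 0.03, -0.0425, 0, 0], [0, 0.03, -0.0425, 0, 0], [0, 0, 0, 0, 0]]]' --grip_force 10

```text
time_s: 3.1
eef_pos: [0.5147, 0.097, 0.2135]
ee_rot: [[0.948, 0.318, 0.0], [0.318, -0.948, 0.002], [0.001, -0.001, -1.0]]
ft_force: [1.6, -0.8, 0.3]
finger_gap: 0.005
grasp_force: 0.0
```

```bash
cat > st.py <<'E'
from fit import *
p=[.5855,.014,.319]
s=env.sense(); P=np.array(s['eef_pos']); R=np.array(s['ee_rot']); c,sn=np.cos(p[2]),np.sin(p[2])
d=P[:2]-p[:2]; print('t',round(s['time_s'],2),'carousel xyz mm',np.round(1e3*np.array([c*d[0]+sn*d[1],-sn*d[0]+c*d[1],P[2]]),1),'yawerr deg',np.degrees(np.arctan2(R[1,0],R[0,0])-p[2]).round(2),'gap',round(s['finger_gap'],3),'F',np.round(s['ft_force'],1))
E
python3 st.py
```

```text
t 3.1 carousel xyz mm [-41.2 101.  213.5] yawerr deg 0.29 gap 0.005 F [ 1.6 -0.8  0.3]
```

Emit:
send_rows --series '[[[0, 0, 0, 0.04, 0], [0, 0, 0, 0.04, 0], [0, 0.009, 0.001, 0.0335, 0], [0, 0.01, 0, 0, 0], [0, 0, 0, 0, 0]]]'

```text
time_s: 3.72
eef_pos: [0.5337, 0.0981, 0.1012]
ee_rot: [[0.95, 0.313, 0.001], [0.313, -0.95, 0.0], [0.001, -0.0, -1.0]]
ft_force: [-0.4, 0.6, -0.2]
finger_gap: 0.003
grasp_force: 0.0
```

```bash
python3 st.py
python3 - <<'E'
from h import *
im,d=env.get_image('side'); im2,_=env.get_image('top')
a=cv2.resize(im[175:265,215:325],None,fx=5,fy=5,interpolation=2)
cv2.imwrite('pics/s1.png',a)
E
```

```text
t 3.73 carousel xyz mm [-22.8  96.1 101.2] yawerr deg -0.03 gap 0.003 F [-0.4  0.6 -0.2]
```

View pics/s1.png

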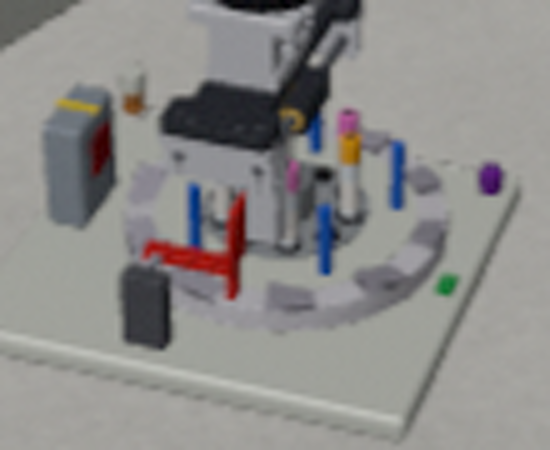

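The finger stands just outside the lip (crop 270,200), with the lip at (237,195)-(235,298). Next I'll work out the arc.

Run:
```python
import numpy as np
r=lambda b,t:np.array([b[0]*np.cos(t)+b[1]*np.sin(t),-b[0]*np.sin(t)+b[1]*np.cos(t)])
cur=np.array([-22.8+8-49,101.2-8-72])
th=np.r_[0,.05,np.arange(.13,1.56,.08)]
for i,t in enumerate(th):
    b=[-58.5+min(i,4)*.6-1.5*(i==0),21]; q=r(b,t); d=q-cur; cur=cur+d.round(1); print(round(t,2),(d[0]/1e3).round(4),(-d[1]/1e3).round(4),cur)
```

```text
0.0 0.0038 0.0002 [-60.  21.]
0.05 0.0032 -0.0029 [-56.8  23.9]
0.13 0.0027 -0.0044 [-54.1  28.3]
0.21 0.003 -0.0041 [-51.1  32.4]
0.29 0.0033 -0.0038 [-47.8  36.2]
0.37 0.0031 -0.0037 [-44.7  39.9]
0.45 0.0033 -0.0034 [-41.4  43.3]
0.53 0.0036 -0.0032 [-37.8  46.5]
0.61 0.0038 -0.0029 [-34.   49.4]
0.69 0.0041 -0.0025 [-29.9  51.9]
0.77 0.0042 -0.0022 [-25.7  54.1]
0.85 0.0045 -0.0019 [-21.2  56. ]
0.93 0.0045 -0.0015 [-16.7  57.5]
1.01 0.0046 -0.0012 [-12.1  58.7]
1.09 0.0048 -0.0008 [-7.3 59.5]
1.17 0.0047 -0.0003 [-2.6 59.8]
1.25 0.0048 -0.0001 [ 2.2 59.9]
1.33 0.0048 0.0004 [ 7.  59.5]
1.41 0.0047 0.0008 [11.7 58.7]
1.49 0.0047 0.0011 [16.4 57.6]
```

Emit:
send_rows --series '[[[0, 0.0038, 0, 0, 0], [0, 0.0032, 0, -0.0029, 0], [0, 0.0027, 0, -0.0044, 0], [0, 0.003, 0, -0.0041, 0], [0, 0.0033, 0, -0.0038, 0], [0, 0.0031, 0, -0.0037, 0], [0, 0.0033, 0, -0.0034, 0], [0, 0.0036, 0, -0.0032, 0], [0, 0, 0, 0, 0]]]'

```text
time_s: 4.95
eef_pos: [0.5573, 0.1061, 0.126]
ee_rot: [[0.95, 0.313, -0.0], [0.313, -0.95, -0.0], [-0.0, 0.0, -1.0]]
ft_force: [-4.9, -1.5, 5.8]
finger_gap: 0.005
grasp_force: 3.8
```

```bash
python3 st.py
python3 - <<'E'
from h import *
im,d=env.get_image('side')
cv2.imwrite('pics/s2.png',cv2.resize(im[185:245,225:305],None,fx=6,fy=6,interpolation=2))
E
```

```text
t 4.95 carousel xyz mm [  2.1  96.3 126. ] yawerr deg -0.01 gap 0.005 F [-4.9 -1.5  5.8]
```

View pics/s2.png

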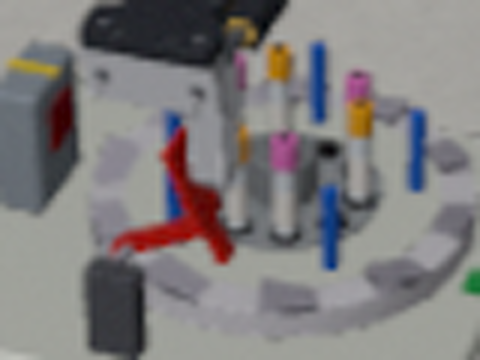

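The pawl is tipping (its lip now leans at crop (180,150)), so I'll continue the arc.

Emit:
send_rows --series '[[[0, 0.0038, 0, -0.0029, 0], [0, 0.0041, 0, -0.0025, 0], [0, 0.0042, 0, -0.0022, 0], [0, 0.0045, 0, -0.0019, 0], [0, 0.0045, 0, -0.0015, 0], [0, 0.0046, 0, -0.0012, 0], [0, 0.0048, 0, -0.0008, 0], [0, 0.0047, 0, -0.0003, 0], [0, 0.0048, 0, -0.0001, 0], [0, 0.0048, 0, 0.0004, 0], [0, 0.0047, 0, 0.0008, 0], [0, 0.0047, 0, 0.0011, 0], [0, 0.0045, 0, 0.0015, 0], [0, 0, 0, 0, 0]]]'

```text
time_s: 6.75
eef_pos: [0.6144, 0.125, 0.1359]
ee_rot: [[0.95, 0.313, 0.002], [0.313, -0.95, 0.001], [0.002, -0.0, -1.0]]
ft_force: [3.5, -0.1, 5.6]
finger_gap: 0.006
grasp_force: 2.9
```

```bash
python3 st.py
python3 - <<'E'
from h import *
im,d=env.get_image('side')
cv2.imwrite('pics/s3.png',cv2.resize(im[175:245,215:305],None,fx=6,fy=6,interpolation=2))
E
```

```text
t 6.75 carousel xyz mm [ 62.2  96.3 135.9] yawerr deg -0.01 gap 0.006 F [ 3.5 -0.1  5.6]
```

View pics/s3.png

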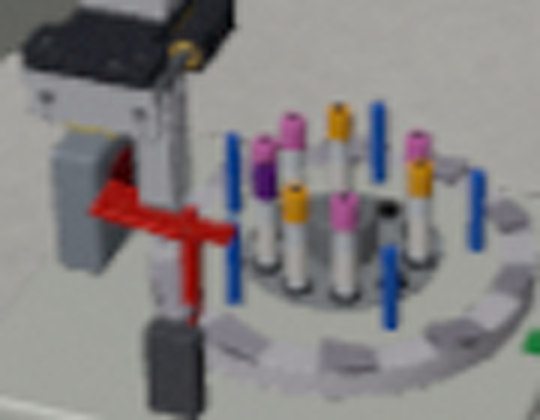

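The pawl arm is now upright at crop (190,260), with its lip flat under the finger. I'll nudge it past balance, then lift clear and look.

Emit:
send_rows --series '[[[0, 0.005, 0, 0.0015, 0], [0, 0.005, 0, 0.0015, 0], [0, 0.005, 0, 0.001, 0], [0, 0, 0, 0, 0], [0, 0.004, 0, -0.02, 0], [0, 0, 0, -0.03, 0], [0, 0, 0.04, -0.03, 0], [0, 0, 0.04, 0, 0], [0, 0, 0, 0, 0]]]'

```text
time_s: 7.92
eef_pos: [0.6567, 0.0507, 0.2106]
ee_rot: [[0.951, 0.309, -0.001], [0.309, -0.951, -0.001], [-0.001, 0.001, -1.0]]
ft_force: [0.4, 0.2, -1.3]
finger_gap: 0.003
grasp_force: 0.0
```

```bash
python3 st.py
python3 - <<'E'
from fit import *
p=[.5855,.014,.319]; c,s=np.cos(p[2]),np.sin(p[2])
for n in('side','top'):
    im,d=env.get_image(n); cv2.imwrite(f'pics/{n}4.png',im)
    L=(cloud(n,d)-[p[0],p[1],0])@np.array([[c,-s,0],[s,c,0],[0,0,1]])
    h=cv2.cvtColor(im,cv2.COLOR_BGR2HSV)
    m=((h[...,0]<8)|(h[...,0]>172))&(h[...,1]>150)&(abs(L[...,1]-.1)<.04)&(abs(L[...,0]-.05)<.12)&(L[...,2]>.06)
    q=L[m]-[.049,.1,.072]; print(n,m.sum(),'red rel pivot min/max',np.round(q.min(0),3),np.round(q.max(0),3))
    k=q[:,2]>.04
    if k.any(): print('lip slope z/x',np.polyfit(q[k][:,0],q[k][:,2],1).round(3))
    B=blue(im);
E
```

```text
t 7.92 carousel xyz mm [ 79.1  12.5 210.6] yawerr deg -0.28 gap 0.003 F [ 0.4  0.2 -1.3]
side 143 red rel pivot min/max [-0.014 -0.014 -0.005] [0.057 0.02  0.06 ]
lip slope z/x [-0.025  0.053]
top 112 red rel pivot min/max [-0.013 -0.012  0.048] [0.043 0.011 0.236]
lip slope z/x [-0.377  0.063]
```

Emit:
send_rows --series '[[[0, -0.017, 0.031, 0, 0], [0, -0.017, 0.031, 0, 0], [0, -0.018, 0.0305, 0, 0], [0, 0, 0, 0.045, 0], [0, 0, 0, 0.045, 0], [0, 0, 0, 0.0385, 0], [0, 0, 0, 0, 0]]]'

```text
time_s: 8.9
eef_pos: [0.6336, -0.048, 0.0799]
ee_rot: [[0.949, 0.315, -0.006], [0.315, -0.949, 0.001], [-0.005, -0.003, -1.0]]
ft_force: [0.1, 0.2, 0.3]
finger_gap: 0.004
grasp_force: 0.0
```

```bash
python3 st.py
```

```text
t 8.9 carousel xyz mm [ 26.3 -74.   79.9] yawerr deg 0.1 gap 0.004 F [0.1 0.2 0.3]
```

Emit:
send_rows --series '[[[0, -0.0043, 0.0053, 0, -3.4], [0, -0.004, 0, 0, 0], [0, -0.0032, 0.0005, 0, 2.3], [0, -0.0032, 0.0005, 0, 2.3], [0, -0.0032, 0.0005, 0, 2.3], [0, -0.0032, 0.0005, 0, 2.3], [0, -0.0032, 0.0005, 0, 2.3], [0, -0.0032, 0.0005, 0, 2.3], [0, 0, 0, 0, 0]]]'

```text
time_s: 10.02
eef_pos: [0.6116, -0.0657, 0.0825]
ee_rot: [[0.991, 0.136, -0.001], [0.136, -0.991, -0.0], [-0.001, 0.0, -1.0]]
ft_force: [0.1, 0.5, 0.5]
finger_gap: 0.006
grasp_force: 0.0
```

```bash
cat > wh.py <<'E'
from fit import *
import sys
n=sys.argv[1]; im,d=env.get_image(n); cv2.imwrite(f'pics/{sys.argv[2]}.png',im)
h=cv2.cvtColor(im,cv2.COLOR_BGR2HSV); m=cv2.inRange(h,(103,90,30),(125,255,255))
k,_,st,ce=cv2.connectedComponentsWithStats(m)
B=[(ce[i],st[i]) for i in range(1,k) if st[i,4]>=4 and 225<ce[i][0]<325 and 130<ce[i][1]<245]
print([(c.round(1).tolist(),s[2:].tolist()) for c,s in B])
v0=[.588,.0141,.319]
best=None
for w0 in np.arange(-.15,1.1,.1):
    def f(w):
        pr=proj(n,W(v0,np.c_[pegs(w[0]),np.full(5,.074)])); 
        return np.concatenate([min(pr-c,key=np.linalg.norm) for c,s in B])
    r=least_squares(f,[w0],loss='soft_l1')
    if best is None or r.cost<best.cost-1e-6: best=r
print('wheel',best.x,'mod 1.2566',best.fun.round(1))
E
python3 st.py; python3 wh.py side s5
```

```text
t 10.03 carousel xyz mm [ -0.2 -83.8  82.5] yawerr deg -10.45 gap 0.006 F [0.1 0.5 0.5]
[([281.9, 197.3], [3, 10, 24]), ([256.5, 197.5], [2, 6, 12]), ([293.8, 211.8], [3, 14, 35]), ([250.5, 209.5], [2, 2, 4]), ([251.1, 218.0], [3, 9, 25]), ([274.2, 222.8], [4, 15, 48])]
wheel [0.16184773] mod 1.2566 [ 0.1  2.3  0.2  4.1 -0.   0.8  0.5  6.6 -0.1 -1.9  0.3  0.7]
```

Emit:
send_rows --series '[[[0, -0.0032, 0.0005, 0, 2.3], [0, -0.0032, 0.0003, 0, 2.3], [0, -0.0032, 0.0003, 0, 2.3], [0, -0.0032, 0.0003, 0, 2.3], [0, -0.0032, 0.0003, 0, 2.3], [0, -0.0032, 0.0003, 0, 2.3], [0, -0.0032, 0.0003, 0, 2.3], [0, -0.0032, 0.0003, 0, 2.3], [0, -0.0032, 0.0003, 0, 2.3], [0, -0.0032, 0.0003, 0, 2.3], [0, 0, 0, 0, 0]]]'

```text
time_s: 11.45
eef_pos: [0.5798, -0.0671, 0.0826]
ee_rot: [[0.965, -0.261, -0.0], [-0.261, -0.965, 0.0], [-0.0, -0.0, -1.0]]
ft_force: [-0.1, 0.5, 0.1]
finger_gap: 0.005
grasp_force: 0.0
```

```bash
python3 st.py; python3 wh.py side s6; python3 wh.py top t6
```

```text
t 11.45 carousel xyz mm [-30.9 -75.2  82.6] yawerr deg -33.44 gap 0.005 F [-0.1  0.5  0.1]
[([289.0, 202.2], [3, 14, 40]), ([249.0, 207.3], [3, 7, 19]), ([290.5, 217.5], [2, 14, 28]), ([249.5, 216.0], [2, 3, 6]), ([265.0, 222.5], [3, 14, 40])]
wheel [-0.68492428] mod 1.2566 [-0.1  0.5  0.2  3.7  0.   0.  -0.3 -5.   0.1  0.6]
[([258.8, 163.8], [3, 3, 6]), ([250.5, 194.0], [2, 3, 6]), ([277.5, 211.5], [2, 2, 4])]
wheel [-0.67756812] mod 1.2566 [ 0.7  0.2  0.7 -0.   0.1 -0.4]
```

Emit:
send_rows --series '[[[0, -0.0022, 0.0002, 0, 1.6], [0, -0.0022, 0.0002, 0, 1.6], [0, 0, 0, 0, 0], [0, 0.01, 0, 0, 0], [0, 0.01, 0, 0, 0], [0, 0, 0, -0.05, 0], [0, 0, 0, -0.05, 0], [0, 0, 0, -0.03, 0], [0, 0.04, 0.03, 0, 0], [0, 0.04, 0.03, 0, 0], [0, 0, 0, 0, 0]]]'

```text
time_s: 12.92
eef_pos: [0.6531, -0.1591, 0.2119]
ee_rot: [[0.948, -0.319, -0.0], [-0.319, -0.948, -0.001], [0.0, 0.001, -1.0]]
ft_force: [0.2, 1.1, -0.6]
finger_gap: 0.007
grasp_force: 0.0
```

```bash
python3 st.py; python3 wh.py side s7; python3 wh.py top t7
python3 - <<'E'
import cv2,numpy as np
a=cv2.imread('pics/t7.png')[115:255,195:345];b=cv2.imread('pics/s7.png')[175:275,195:335]
a=cv2.resize(a,(400,373),interpolation=2);b=cv2.resize(b,(400,286),interpolation=2)
b=cv2.copyMakeBorder(b,0,87,0,0,cv2.BORDER_CONSTANT);cv2.imwrite('pics/c7.png',np.hstack([a,b]))
E
```

```text
t 12.93 carousel xyz mm [   9.9 -185.5  211.9] yawerr deg -36.85 gap 0.007 F [ 0.2  1.1 -0.6]
[([289.6, 203.1], [3, 13, 27]), ([249.0, 206.8], [3, 7, 20]), ([290.0, 217.7], [3, 14, 39]), ([249.5, 215.5], [2, 2, 4]), ([264.0, 222.5], [4, 14, 42])]
wheel [-0.63851523] mod 1.2566 [-0.   0.   0.2  3.6 -0.   0.4 -0.3 -5.1  0.1  0.5]
[([259.8, 162.8], [3, 3, 6]), ([291.5, 163.0], [2, 3, 6]), ([301.8, 192.6], [3, 4, 8]), ([250.2, 193.0], [3, 3, 6]), ([276.5, 211.5], [2, 2, 4])]
wheel [-0.6349015] mod 1.2566 [ 0.6  0.5  0.3 -0.   0.2 -0.2  0.6 -0.1 -0.  -0.4]
```

View pics/c7.png

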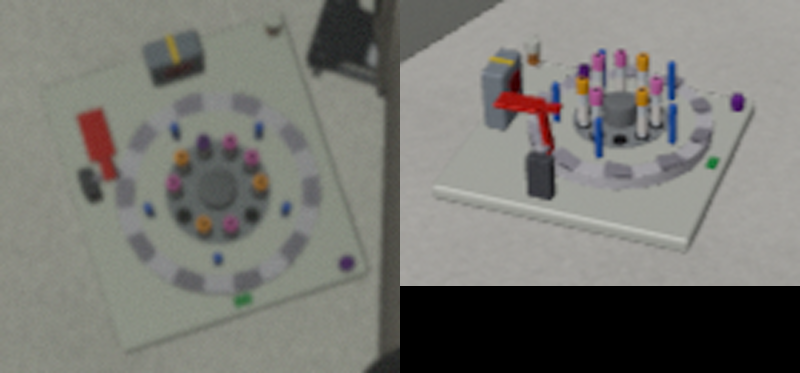

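The top view shows the pawl tipped back at (98,140) and the purple tube at (204,143), on the line from the axis to the reader. The wheel is at about 0.62. Next I'll go behind the pawl's edge.

Emit:
send_rows --series '[[[0, 0, 0, 0, -9.2], [0, 0, 0, 0, -9.2], [0, 0, 0, 0, -9.2], [0, 0, 0, 0, -9.2], [0, 0.0171, -0.0406, 0, 0], [0, 0.0171, -0.0406, 0, 0], [0, 0.0171, -0.0406, 0, 0], [0, 0.0171, -0.0406, 0, 0], [0, 0.0171, -0.0406, 0, 0], [0, 0.0171, -0.0406, 0, 0], [0, 0.0171, -0.0406, 0, 0], [0, 0, 0, 0, 0]]]'

```text
time_s: 14.52
eef_pos: [0.674, 0.1585, 0.2127]
ee_rot: [[0.946, 0.324, -0.0], [0.324, -0.946, 0.002], [0.0, -0.002, -1.0]]
ft_force: [0.5, -0.6, -0.3]
finger_gap: 0.007
grasp_force: 0.0
```

```bash
python3 st.py
```

```text
t 14.53 carousel xyz mm [129.3 109.4 212.7] yawerr deg 0.6 gap 0.007 F [ 0.5 -0.6 -0.3]
```

Emit:
send_rows --series '[[[0, 0, 0.0104, 0.03, 0], [0, 0, 0, 0.034, 0], [0, 0, 0, 0.0335, 0], [0, 0, 0, 0, 0]]]'

```text
time_s: 15.02
eef_pos: [0.6769, 0.142, 0.113]
ee_rot: [[0.948, 0.317, -0.004], [0.317, -0.948, -0.001], [-0.004, -0.0, -1.0]]
ft_force: [0.2, -0.7, 0.2]
finger_gap: 0.007
grasp_force: 0.0
```

```bash
python3 st.py
```

```text
t 15.03 carousel xyz mm [126.9  92.9 113. ] yawerr deg 0.21 gap 0.007 F [ 0.2 -0.7  0.2]
```

Emit:
send_rows --series '[[[0, -0.006, -0.005, -0.002, 0], [0, -0.006, 0, 0, 0], [0, -0.0025, 0, -0.0025, 0], [0, -0.0025, 0, -0.003, 0], [0, -0.0026, 0, -0.0025, 0], [0, -0.0027, 0, -0.0025, 0], [0, -0.0029, 0, -0.0023, 0], [0, -0.0029, 0, -0.0023, 0], [0, -0.0031, 0, -0.002, 0], [0, -0.0031, 0, -0.0019, 0], [0, -0.0033, 0, -0.0017, 0], [0, -0.0033, 0, -0.0016, 0], [0, -0.0034, 0, -0.0013, 0], [0, -0.0034, 0, -0.0013, 0], [0, -0.0035, 0, -0.001, 0], [0, -0.0036, 0, -0.001, 0], [0, 0, 0, 0, 0]]]'

```text
time_s: 17.15
eef_pos: [0.6249, 0.1299, 0.1442]
ee_rot: [[0.949, 0.317, 0.0], [0.317, -0.949, 0.0], [0.0, 0.0, -1.0]]
ft_force: [0.6, 0.4, -0.4]
finger_gap: 0.006
grasp_force: 0.0
```

```bash
python3 st.py
python3 - <<'E'
from h import *
im,d=env.get_image('side')
cv2.imwrite('pics/s8.png',cv2.resize(im[175:255,205:305],None,fx=5,fy=5,interpolation=2))
E
```

```text
t 17.15 carousel xyz mm [ 73.8  97.7 144.2] yawerr deg 0.19 gap 0.006 F [ 0.6  0.4 -0.4]
```

View pics/s8.png

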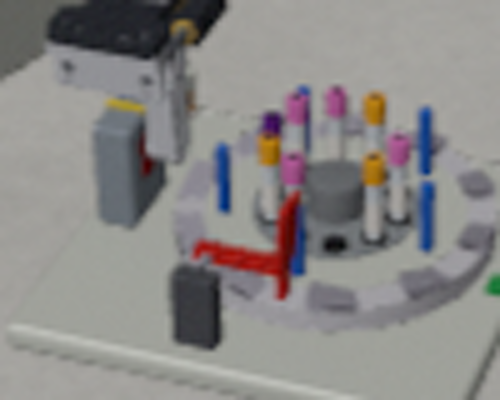

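The pawl is down: its lip runs (290,195)-(283,298), matching the starting position. I'll retreat and verify.

Emit:
send_rows --series '[[[0, 0.01, 0, -0.04, 0], [0, 0, 0, -0.05, 0], [0, 0, -0.04, -0.02, 0], [0, 0.03, -0.05, 0, 0], [0, 0.03, -0.05, 0, 0], [0, 0, 0, 0, 0], [0, 0, 0, 0, 0]]]'

```text
time_s: 18.08
eef_pos: [0.6471, 0.2847, 0.2535]
ee_rot: [[0.948, 0.317, -0.001], [0.317, -0.948, -0.001], [-0.001, 0.0, -1.0]]
ft_force: [-0.1, -0.7, -0.1]
finger_gap: 0.001
grasp_force: 0.0
```

```bash
python3 st.py; python3 wh.py side s9; python3 wh.py top t9
python3 - <<'E'
from fit import *
p=[.5855,.014,.319]; c,s=np.cos(p[2]),np.sin(p[2])
def red(im):
    h=cv2.cvtColor(im,cv2.COLOR_BGR2HSV); m=((h[...,0]<8)|(h[...,0]>172))&(h[...,1]>150); m[:205]=0;m[245:]=0;m[:,:240]=0;m[:,275:]=0;return m
a=red(cv2.imread('pics/side0.png'));b=red(cv2.imread('pics/s9.png'));print('pawl IoU start/now',(a&b).sum()/(a|b).sum(),a.sum(),b.sum(),np.argwhere(a).max(0),np.argwhere(b).max(0),np.argwhere(a).min(0),np.argwhere(b).min(0))
E
```

```text
t 18.07 carousel xyz mm [143.4 237.7 253.5] yawerr deg 0.2 gap 0.001 F [-0.1 -0.7 -0.1]
[([289.6, 203.1], [3, 13, 27]), ([249.2, 209.6], [3, 13, 33]), ([290.0, 217.7], [3, 14, 39]), ([264.4, 224.3], [3, 13, 25])]
wheel [-0.64446249] mod 1.2566 [-0.1 -0.   0.   0.9  0.   0.3 -0.2 -1.3]
[([259.8, 162.8], [3, 3, 6]), ([291.4, 162.8], [2, 3, 5]), ([250.4, 193.2], [2, 3, 5]), ([301.8, 192.7], [3, 3, 6]), ([276.5, 211.5], [2, 2, 4])]
wheel [-0.63833337] mod 1.2566 [ 0.5  0.5  0.3  0.1  0.4 -0.2  0.1 -0.4  0.1 -0.4]
pawl IoU start/now 0.9464285714285714 110 108 [234 264] [234 264] [214 244] [214 244]
```

The wheel is at about 0.615, the pawl is seated exactly as at the start, and the arm is clear.

```bash
python3 -c "
from rig import env
print(env.sign_off())"
```

```text
the job is handed in; nothing more can be done
None
```

The job is handed in: the wheel is back one notch with the purple-capped tube facing the reader, the pawl is down in its notch as at the start, and the arm was clear after about 18 s.

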